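# Feel for the cover release of a bench analyser and hold it down

### The job

The analyser's cover must be unlocked so that a colleague can open it: with closed fingers, lightly run a fingertip along the top of its raised front edge, starting at the left-hand end (seen from the robot), until you feel the notch hidden in that edge, then press the release key inside the notch all the way down and keep it down. The program finishes while still holding the key down. Do not press hard anywhere, pick nothing up, and leave the bottle, jar, tube rack and marker pen where they stand.

Things in the scene. Friction and masses are not known exactly. Their poses are not given: they have to be found in the camera images.
- analyser: Low white bench analyser with grey lid, fixed. 240 mm deep (x), 340 mm wide (y), lid top 105 mm above the bench. Origin: centre of its underside; x to its back (away from the robot), y to its left seen from the robot, z up. Along the whole front of its top runs a rigid, dark, level raised edge, 22 mm wide, top 125 mm above the bench, 20 mm above the lid.
- edge_left (a point): Left end of the raised edge (analyser's +y end), centre line of its top face. The edge is unbroken for the first 90 mm from here; its only gap is the notch.
- edge_right (a point): Right end of the raised edge, likewise, 340 mm from the left end.
- release_key (a joint): Key filling the bottom of the notch, top 9 mm below the edge's top. 0 = up, 0.005 m = fully down on a hard stop; springs back; starts moving at 2.4 N, fully down at 5.4 N. The notch: 48 mm long, cut through the edge's full width (open front and back), centre anywhere within 50 mm of the middle of the edge, different each time, not given. Key: 46 mm along the edge, 20 mm across.
- jar_mid (a point): Centre of a small loose clear jar, 40 mm across, 45 mm tall, standing on the analyser's lid well behind the edge. Bystander.
- reagent_mid (a point): Centre of a loose white bottle, 56 mm across, 130 mm tall, standing left of the analyser. Bystander.
- rack_mid (a point): Middle, 40 mm above the bench, of a loose tube rack with six capped tubes, 60 x 110 mm, 91 mm tall, right of the analyser. Bystander.
- marker_mid (a point): Middle of a loose marker pen, 130 mm long, 17 mm thick, lying in front of the analyser. Bystander.

How it is judged:
By the outcome, as a careful person would: the job done as asked, in the order asked, and still so for the second after the job is handed in, while the arm keeps its last pose, push and grip.
It also fails if it takes over 64 s, if anything falls off the work surface, if the arm or the gripper's body presses on something with over 40 N, if the wrist force passes 120 N, or if a joint passes its speed limit or range.

### The arm

A 6-joint arm with a two-finger parallel gripper is mounted at the origin on the work surface. World frame = base frame: x ahead of the robot, y to its left, z up, the work surface at z = 0. Lengths are in m, angles in rad, forces in N, time in s.
With the tool pointing down it reaches from about 0.325 to 0.9 m from the base axis. Payload 3.5 kg.
Tool frame: the origin (TCP) lies midway between the tips of the shut fingers; the grasp point (between the pads) lies 19 mm behind it (arm.hold_point_z is the distance from the TCP to the grasp point, in m); z points along the fingers, y is the line along which they close (so a half turn about z gives the same grasp; the last joint's range is limited). The gripper opens to 85 mm and grips with 20 to 120 N. Pads are 22 mm wide; open, the fingers measure 114 mm over their backs; the gripper's body (76 mm by 85 mm) begins 54 mm behind the grasp point. The pads swing forward as they close: fully open they stand 13 mm farther back than shut.
Start: joints at [-1.395, 0.276, -0.026, 1.268, 0, 1.467], TCP at [0.172, -0.601, 0.193] pointing down, gripper open.
Joint ranges: [-3.12, 3.12], [-0.85, 1.88], [-1.08, 1.24], [-1.95, 2.15], [-1.57, 1.53], [-3.14, 3.14]. Speed limits (rad/s): [2.57, 2.57, 3.14, 3.14, 3.14, 3.14].

### API

Orientations are given as a rotation vector (axis times angle).
In Python, from cell import state, cams, close_job, arm gives the robot as it stands. The module is installed in compiled form; this text tells all that it offers.
- The arm moves only by the tool step_arm, never from a script. Its argument "plan" is a list that holds one entry, the list of rows, each a list of 7 numbers: the shift along the tool's x, y, z as a fraction of full scale, then the turn, a rotation vector about the tool's x, y, z as a fraction of full scale, then the closure, from 0 (fully open) to 1 (shut). A call has exactly 5 rows; each row is the pose to reach, as a shift and turn from the pose commanded when the call began, along the tool's axes at that moment, turning the shorter way round; what a row does not reach only later rows make up. Full scale, the value 1, is 500 mm for a shift and 360 degrees for a turn. A row lasts 1/8 s, in which the tool goes at most 62.5 mm and 10.7 degrees, less where a joint would pass 70% of its speed; a pose out of reach is approached as far as the arm can. A call with a number of a shift or a turn outside -1 to 1 is refused whole. A call with a gripper value outside its range is refused whole. The fingers move at their own pace and stop on an object; the grip force is fixed at half the most. Time passes only in rows, so rows that repeat a pose let the fingers close, or fill a call up. It gives the time, the measured TCP pose, the force, the opening and the grip force at its end, in the units of the state.
- state(): the state, without advancing time (a new reading comes with each control period).
- cams.snapshot(name): name is "scene" or "top" or "wrist"; returns the picture (384x512x3 uint8, blue, green, red); there is no depth.
- cams.get_calibration(name): a dict with "camera_matrix" (3x3 intrinsics, pixels), "camera_from_world" (4x4, takes a point from world to camera coordinates). Camera axes: x right, y down, z forward; pixel columns grow to the right and rows downward; lengths in m; the calibration is good to about 2 mm. A picture is of the moment at which its call begins: read the wrist's pose just before it. get_calibration takes no time and is no camera call; for the wrist camera it gives the pose at the moment of the call.
- close_job(): hands the job in; it is judged then, once.
The state is a dict: "clock": time; "joints": joint angles; "joint_vel": joint speeds; "effort": joint torques, N m; "tool_pos": TCP position; "tool_rot": TCP orientation; "force": force on the tool from outside, world axes, zero at the start; "torque": the same for the moment, N m; "finger_gap": opening from 0.0 (shut) to 1.0 (fully open); "grip_force": force on a finger pad.
Only numpy, scipy, OpenCV 4.12 (cv2) and the standard library are available. Lean on these libraries where they do the work, as an engineer would, in place of code of your own. Each camera call takes 0.05 s, during which the arm holds its last target. There are 200 camera calls.

## Working session

There is one attempt and no reset: what is moved stays moved. The work goes in short steps, Python scripts to look and compute and a tool call to move; the robot and the scene stay as the last step left them, time stands still between calls to the robot, and variables do not carry over. Pictures are saved under pics/ and viewed, at most 10 in all, crops included, and the job is handed in when it is done.

Besides the shell and the picture viewer there is one more tool, called after "Request:" as name(argument=value, ...), one argument or row to a line, values as JSON. step_arm: Moves the arm, as the interface text tells. Shift numbers are shares of 500 mm and turn numbers shares of 360 degrees, none past 1 either way. Its arguments: {"type":"object","properties":{"plan":{"type":"array","items":{"type":"array","items":{"type":"array","items":{"type":"number","minimum":-1,"maximum":1}}}}},"required":["plan"]}

```bash
mkdir -p pics; python3 - <<'E'
from cell import state,cams
import cv2,numpy as np
s=state();print(s)
for n in("scene","top"):
    cv2.imwrite(f"pics/{n}1.png",cams.snapshot(n));c=cams.get_calibration(n);print(n,c)
E
```

```text
{'clock': 0.0, 'joints': array([-1.39543144e+00,  2.77163721e-01, -2.78895972e-02,  1.26798934e+00,
       -2.04566393e-05,  1.46740667e+00]), 'joint_vel': array([ 0.00089845,  0.00067583, -0.00067214, -0.00184473,  0.00250111,
       -0.00029025]), 'effort': array([-9.03255495e-04, -4.45509660e+01,  2.95202208e+01,  1.64018845e-02,
       -7.00911278e-05, -3.79822680e-07]), 'tool_pos': array([ 0.17181276, -0.60002256,  0.19183661]), 'tool_rot': array([-3.10890531e+00, -4.36138580e-01,  1.58954616e-04]), 'force': array([-0.09885403,  0.64979104,  0.87574655]), 'torque': array([-0.02110996, -0.00013945,  0.00153781]), 'grip_force': 0.0, 'finger_gap': 0.9993096182960436}
scene {'camera_matrix': array([[459.29277656,   0.        , 253.02755139],
       [  0.        , 459.29277656, 195.05808484],
       [  0.        ,   0.        ,   1.        ]]), 'camera_from_world': array([[ 0.41614972,  0.90927236,  0.00657145, -0.2705079 ],
       [ 0.71694612, -0.32366481, -0.61743772, -0.31655644],
       [-0.55929211,  0.26165791, -0.78659232,  1.33393571],
       [ 0.        ,  0.        ,  0.        ,  1.        ]])}
top {'camera_matrix': array([[487.32527487,   0.        , 250.33037795],
       [  0.        , 487.32527487, 197.1209005 ],
       [  0.        ,   0.        ,   1.        ]]), 'camera_from_world': array([[ 0.01091877, -0.99950805,  0.02940117,  0.01154202],
       [-0.98448182, -0.01589545, -0.17476522,  0.58190903],
       [ 0.17514659, -0.0270367 , -0.98417107,  1.27688196],
       [ 0.        ,  0.        ,  0.        ,  1.        ]])}
```

View pics/scene1.png

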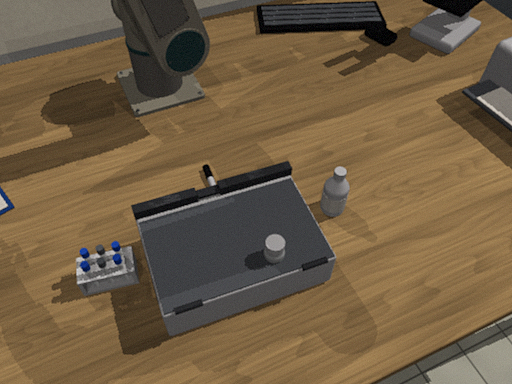

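View pics/top1.png

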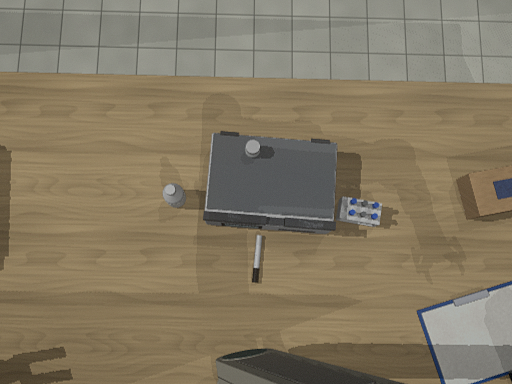

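The scene view shows the edge running from about (136,210) to (292,170), possibly with a gap near (207,190). In the top view it runs from about (206,220) to (336,226). Next I'll enlarge both.

```bash
python3 - <<'E'
import cv2,numpy as np
a=cv2.imread("pics/scene1.png")[155:225,125:305];b=cv2.imread("pics/top1.png")[195:245,195:350]
f=lambda x,k:cv2.convertScaleAbs(cv2.resize(x,None,fx=k,fy=k,interpolation=cv2.INTER_CUBIC),alpha=2)
A=f(a,4);B=f(b,5)
w=780
o=np.zeros((A.shape[0]+B.shape[0],w,3),np.uint8);o[:A.shape[0],:A.shape[1]]=A;o[A.shape[0]:,:B.shape[1]]=B
cv2.imwrite("pics/crop1.png",o);print(o.shape)
E
```

```text
(530, 780, 3)
```

View pics/crop1.png

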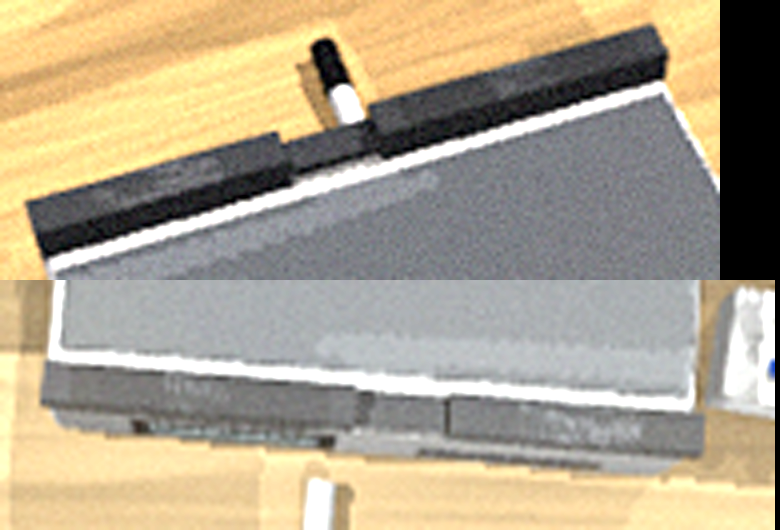

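The enlarged crop shows the notch clearly. In the top picture it spans columns of about 267–284.5, and the edge ends are at about (203.7,215.6) and (335.7,225.6). In the scene picture the ends are at about (290.2,165.2) and (133.5,209.7).

```bash
cat >h.py <<'E'
from cell import state,cams
import numpy as np,cv2
from scipy.spatial.transform import Rotation as R
def ray(n,uv,C=None):
    C=C or cams.get_calibration(n);T=C["camera_from_world"];r=T[:3,:3]
    d=r.T@np.linalg.solve(C["camera_matrix"],[*uv,1]);return -r.T@T[:3,3],d
def atz(n,uv,z,C=None):
    o,d=ray(n,uv,C);return o+d*(z-o[2])/d[2]
def tri(*v):
    A=0;b=0
    for n,uv in v:
        o,d=ray(n,uv);d=d/np.linalg.norm(d);P=np.eye(3)-np.outer(d,d);A=A+P;b=b+P@o
    return np.linalg.solve(A,b)
def totool(p):
    "world point -> shift numbers in the present tool axes"
    s=state();return R.from_rotvec(s["tool_rot"]).inv().apply(np.array(p)-s["tool_pos"])/.5
E
python3 - <<'E'
from h import *
np.set_printoptions(precision=4,suppress=True)
print(tri(("top",(203.7,215.6)),("scene",(290.2,165.2))),tri(("top",(335.7,225.6)),("scene",(133.5,209.7))))
L=atz("top",(203.7,215.6),.125);r=atz("top",(335.7,225.6),.125);print(L,r,np.linalg.norm(L-r),np.degrees(np.arctan2(*(L-r)[:2])))
for n,p in(("scene",(290.2,165.2)),("scene",(133.5,209.7)),("top",(267.5,221)),("top",(284.4,222)),):print(n,p,atz(n,p,.125))
print(atz("top",(173,189),.13),atz("top",(258,240),.01),atz("top",(256,280),.01),atz("top",(341,200),.08))
print(R.from_rotvec(state()["tool_rot"]).as_matrix())
E
```

```text
[0.5207 0.1427 0.1205] [ 0.4991 -0.1952  0.1221]
[0.5188 0.1397 0.125 ] [ 0.4981 -0.1978  0.125 ] 0.33812466109468653 3.5171329422621764
scene (290.2, 165.2) [0.5251 0.1434 0.125 ]
scene (133.5, 209.7) [ 0.5026 -0.1922  0.125 ]
top (267.5, 221) [ 0.5074 -0.0231  0.125 ]
top (284.4, 222) [ 0.5054 -0.0663  0.125 ]
[0.5855 0.2195 0.13  ] [ 0.4688 -0.0043  0.01  ] [0.3595 0.0003 0.01  ] [ 0.5726 -0.2227  0.08  ]
[[ 0.9614  0.2752 -0.0003]
 [ 0.2752 -0.9614  0.002 ]
 [ 0.0002 -0.002  -1.    ]]
```

Request:
step_arm(
  plan=[
    [[0.08, -0.09, 0, 0, 0, 0, 1], [0.16, -0.18, 0, 0, 0, 0, 1], [0.24, -0.27, 0, 0, 0, 0, 1], [0.32, -0.36, 0, 0, 0, 0, 1], [0.4, -0.45, 0, 0, 0, 0, 1]],
  ],
)

```text
clock: 0.72
tool_pos: [0.3027, -0.3275, 0.1926]
tool_rot: [-3.111, -0.436, -0.0]
force: [0.7, -0.0, 0.1]
finger_gap: 0.002
grip_force: 0.0
```

Request:
step_arm(
  plan=[
    [[0.08, -0.09, 0, 0, 0, 0.01, 1], [0.16, -0.18, 0, 0, 0, 0.02, 1], [0.24, -0.27, 0, 0, 0, 0.03, 1], [0.32, -0.36, 0, 0, 0, 0.04, 1], [0.4, -0.45, 0, 0, 0, 0.054, 1]],
  ],
)

```text
clock: 1.35
tool_pos: [0.433, -0.0562, 0.1929]
tool_rot: [3.14, -0.099, 0.0]
force: [1.0, -0.5, -0.0]
finger_gap: -0.001
grip_force: 0.0
```

```bash
python3 - <<'E'
from h import *
s=state();print(s["clock"],s["tool_pos"],R.from_rotvec(s["tool_rot"]).as_matrix().round(4),s["force"],s["finger_gap"],totool((.5205,.129,.16)).round(3))
E
```

```text
1.35 [ 0.43302295 -0.0562324   0.1928902 ] [[ 9.98e-01 -6.33e-02  3.00e-04]
 [-6.33e-02 -9.98e-01 -2.00e-04]
 [ 3.00e-04  2.00e-04 -1.00e+00]] [ 1.04314559 -0.49686192 -0.03203536] -0.0013335962014179113 [ 0.151 -0.381  0.066]
```

Yaw is now right. I'll go above the left end at about 160 mm, then take a close look with the wrist camera.

Request:
step_arm(
  plan=[
    [[0.04, -0.1, 0, 0, 0, 0, 1], [0.08, -0.2, 0, 0, 0, 0, 1], [0.11, -0.28, 0, 0, 0, 0, 1], [0.151, -0.381, 0.03, 0, 0, 0, 1], [0.151, -0.381, 0.06, 0, 0, 0, 1]],
  ],
)

```text
clock: 1.98
tool_pos: [0.5213, 0.0811, 0.1626]
tool_rot: [-3.105, -0.015, 0.001]
force: [-0.4, -0.3, 0.3]
finger_gap: 0.001
grip_force: 0.0
```

```bash
python3 - <<'E'
from h import *
s=state();print(s["tool_pos"],s["force"])
C=cams.get_calibration("wrist")
im=cams.snapshot("wrist")
np.save("C.npy",C,allow_pickle=True)
cv2.imwrite("pics/w1.png",cv2.convertScaleAbs(cv2.resize(im,(768,576)),alpha=1.6))
T=C["camera_from_world"]
for p in(s["tool_pos"],(.521,.1415,.125),(.5,-.1965,.125)):
    q=C["camera_matrix"]@(T[:3,:3]@p+T[:3,3]);print((1.5*q[:2]/q[2]).round(1))
E
```

```text
[0.52128853 0.0810577  0.16262975] [-0.37686532 -0.29459173  0.31040879]
[381.4 324.5]
[280.1 295. ]
[866.2 342.1]
```

View pics/w1.png

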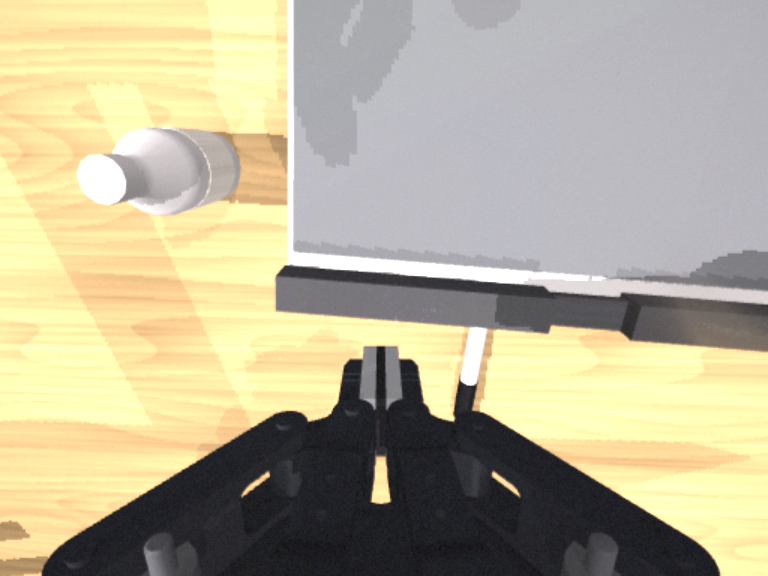

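The wrist view shows the left end of the edge at about (277,292), 3–4 px from where I predicted, and the notch at about (550–625, 310). The arm hasn't reached its commanded pose yet, so I'll check the state.

```bash
python3 - <<'E'
from h import *
C=np.load("C.npy",allow_pickle=True).item()
for p in((277,292),(545,312),(637,319),(765,330)):print(atz("wrist",np.array(p)/1.5,.124,C).round(4))
s=state();print(s["clock"],s["tool_pos"],s["joint_vel"].round(2),R.from_rotvec(s["tool_rot"]).as_matrix().round(4),totool((.5205,.129,.14)).round(3))
E
```

```text
[0.5225 0.1435 0.124 ]
[ 0.5137 -0.0127  0.124 ]
[ 0.5107 -0.0657  0.124 ]
[ 0.5056 -0.1391  0.124 ]
2.025 [0.51886226 0.08123048 0.15941279] [-0.02 -0.02 -0.04  0.07 -0.02 -0.  ] [[ 0.9999  0.0093 -0.0059]
 [ 0.0095 -0.9993  0.037 ]
 [-0.0056 -0.0371 -0.9993]] [ 0.004 -0.094  0.042]
```

```bash
python3 - <<'E'
from h import *
s=state();print(s["joints"].round(3),s["effort"].round(2))
E
```

```text
[ 0.009  0.123 -0.289  1.165  0.037  3.141] [-1.300e-01 -4.145e+01  3.277e+01 -2.000e-02  5.000e-02  0.000e+00]
```

Request:
step_arm(
  plan=[
    [[0, 0, 0, 0, 0, 0, 1], [0, 0, 0, 0, 0, 0, 1], [0, 0, 0, 0, 0, 0, 1], [0, 0, 0, 0, 0, 0, 1], [0, 0, 0, 0, 0, 0, 1]],
  ],
)

```text
clock: 2.65
tool_pos: [0.52, 0.081, 0.1634]
tool_rot: [-3.105, -0.015, 0.001]
force: [0.2, 0.6, -0.3]
finger_gap: -0.003
grip_force: 0.0
```

```bash
python3 - <<'E'
from h import *
s=state();print(s["joints"].round(3),s["tool_pos"],s["force"],R.from_rotvec(s["tool_rot"]).as_matrix().round(4))
E
```

```text
[ 0.008  0.118 -0.285  1.168  0.037  3.141] [0.52001182 0.08096159 0.16339328] [ 0.22224216  0.59274088 -0.33602219] [[ 1.000e+00  9.400e-03 -1.000e-03]
 [ 9.400e-03 -9.993e-01  3.670e-02]
 [-7.000e-04 -3.670e-02 -9.993e-01]]
```

Joint 6 is at its limit, so I'll turn back a quarter turn and slide with the pad width along the edge.

```bash
python3 - <<'E'
from h import *
s=state();r=R.from_rotvec(s["tool_rot"]);a=np.radians(90-3.65)
X=np.array([np.cos(a),np.sin(a),0]);Z=np.array([0,0,-1.]);T=R.from_matrix(np.c_[X,np.cross(Z,X),Z])
print(((r.inv()*T).as_rotvec()/2/np.pi).round(4),totool((.5213,.130,.16)).round(3))
E
```

```text
[-0.0048 -0.0043 -0.2383] [ 0.004 -0.098  0.01 ]
```

Request:
step_arm(
  plan=[
    [[0, -0.02, 0, -0.0005, -0.0005, -0.025, 1], [0, -0.04, 0, -0.001, -0.001, -0.05, 1], [0, -0.06, 0, -0.0015, -0.0014, -0.075, 1], [0.002, -0.08, 0, -0.002, -0.0018, -0.1, 1], [0.004, -0.098, 0, -0.0025, -0.0022, -0.125, 1]],
  ],
)

```text
clock: 3.28
tool_pos: [0.5215, 0.1304, 0.165]
tool_rot: [-2.876, -1.217, 0.001]
force: [-0.0, 1.0, -0.1]
finger_gap: 0.006
grip_force: 0.0
```

Request:
step_arm(
  plan=[
    [[0, 0, 0, -0.0005, -0.0005, -0.025, 1], [0, 0, 0, -0.001, -0.001, -0.05, 1], [0, 0, 0, -0.0015, -0.0014, -0.075, 1], [0, 0, 0, -0.002, -0.0018, -0.1, 1], [0, 0, 0, -0.0023, -0.0021, -0.1133, 1]],
  ],
)

```text
clock: 3.9
tool_pos: [0.5214, 0.1301, 0.1649]
tool_rot: [2.288, 2.153, -0.0]
force: [-0.3, -0.8, 0.6]
finger_gap: 0.001
grip_force: 0.0
```

```bash
python3 - <<'E'
from h import *
s=state();r=R.from_rotvec(s["tool_rot"]);a=np.radians(90-3.65)
X=np.array([np.cos(a),np.sin(a),0]);Z=np.array([0,0,-1.]);T=R.from_matrix(np.c_[X,np.cross(Z,X),Z])
print(s["joints"].round(2),s["tool_pos"],s["force"],((r.inv()*T).as_rotvec()/2/np.pi).round(4),totool((.5213,.130,.14)).round(4))
E
```

```text
[ 0.12  0.14 -0.26  1.17 -0.    1.76] [0.52143673 0.13014396 0.16493701] [-0.27877325 -0.8454066   0.60406518] [-0.      0.      0.0005] [-0.0003 -0.0002  0.0499]
```

Request:
step_arm(
  plan=[
    [[0, 0, 0.02, 0, 0, 0, 1], [0, 0, 0.04, 0, 0, 0, 1], [0, 0, 0.055, 0, 0, 0, 1], [0, 0, 0.066, 0, 0, 0, 1], [0, 0, 0.066, 0, 0, 0, 1]],
  ],
)

```text
clock: 4.53
tool_pos: [0.5209, 0.13, 0.1311]
tool_rot: [-2.291, -2.149, 0.002]
force: [0.4, 0.3, 0.4]
finger_gap: 0.002
grip_force: 0.0
```

Request:
step_arm(
  plan=[
    [[0, 0, 0.002, 0, 0, 0, 1], [0, 0, 0.004, 0, 0, 0, 1], [0, 0, 0.006, 0, 0, 0, 1], [0, 0, 0.006, 0, 0, 0, 1], [0, 0, 0.006, 0, 0, 0, 1]],
  ],
)

```text
clock: 5.15
tool_pos: [0.5215, 0.1301, 0.1289]
tool_rot: [2.291, 2.15, -0.001]
force: [0.5, -0.5, -0.4]
finger_gap: 0.002
grip_force: 0.0
```

Now 1 mm at a time until contact.

Request:
step_arm(
  plan=[
    [[0, 0, 0.001, 0, 0, 0, 1], [0, 0, 0.002, 0, 0, 0, 1], [0, 0, 0.003, 0, 0, 0, 1], [0, 0, 0.003, 0, 0, 0, 1], [0, 0, 0.003, 0, 0, 0, 1]],
  ],
)

```text
clock: 5.78
tool_pos: [0.5214, 0.1301, 0.1273]
tool_rot: [-2.291, -2.149, 0.001]
force: [-0.1, -0.3, 0.0]
finger_gap: -0.004
grip_force: 0.0
```

Request:
step_arm(
  plan=[
    [[0, 0, 0.001, 0, 0, 0, 1], [0, 0, 0.002, 0, 0, 0, 1], [0, 0, 0.002, 0, 0, 0, 1], [0, 0, 0.002, 0, 0, 0, 1], [0, 0, 0.002, 0, 0, 0, 1]],
  ],
)

```text
clock: 6.4
tool_pos: [0.5215, 0.13, 0.1264]
tool_rot: [-2.291, -2.149, 0.001]
force: [0.1, 0.2, 0.1]
finger_gap: -0.001
grip_force: 0.0
```

Request:
step_arm(
  plan=[
    [[0, 0, 0.001, 0, 0, 0, 1], [0, 0, 0.002, 0, 0, 0, 1], [0, 0, 0.002, 0, 0, 0, 1], [0, 0, 0.002, 0, 0, 0, 1], [0, 0, 0.002, 0, 0, 0, 1]],
  ],
)

```text
clock: 7.02
tool_pos: [0.5214, 0.13, 0.1253]
tool_rot: [-2.291, -2.149, 0.001]
force: [-0.4, 0.1, 0.3]
finger_gap: -0.003
grip_force: 0.0
```

Request:
step_arm(
  plan=[
    [[0, 0, 0.0005, 0, 0, 0, 1], [0, 0, 0.001, 0, 0, 0, 1], [0, 0, 0.001, 0, 0, 0, 1], [0, 0, 0.001, 0, 0, 0, 1], [0, 0, 0.001, 0, 0, 0, 1]],
  ],
)

```text
clock: 7.65
tool_pos: [0.5214, 0.13, 0.1249]
tool_rot: [-2.291, -2.149, 0.001]
force: [0.2, 0.4, -0.8]
finger_gap: 0.002
grip_force: 0.0
```

Request:
step_arm(
  plan=[
    [[0, 0, 0.0005, 0, 0, 0, 1], [0, 0, 0.001, 0, 0, 0, 1], [0, 0, 0.001, 0, 0, 0, 1], [0, 0, 0.001, 0, 0, 0, 1], [0, 0, 0.001, 0, 0, 0, 1]],
  ],
)

```text
clock: 8.28
tool_pos: [0.5214, 0.1301, 0.1244]
tool_rot: [-2.291, -2.15, 0.001]
force: [0.3, -0.1, -0.5]
finger_gap: 0.001
grip_force: 0.0
```

```bash
python3 - <<'E'
from h import *
s=state();print(s["tool_pos"],s["force"])
E
```

```text
[0.52143507 0.13006077 0.12435667] [ 0.28578171 -0.06573906 -0.53014407]
```

Request:
step_arm(
  plan=[
    [[0, 0, 0.0005, 0, 0, 0, 1], [0, 0, 0.001, 0, 0, 0, 1], [0, 0, 0.001, 0, 0, 0, 1], [0, 0, 0.001, 0, 0, 0, 1], [0, 0, 0.001, 0, 0, 0, 1]],
  ],
)

```text
clock: 8.9
tool_pos: [0.5214, 0.1301, 0.1238]
tool_rot: [-2.291, -2.149, 0.001]
force: [-0.1, -0.6, 0.8]
finger_gap: -0.004
grip_force: 0.0
```

Request:
step_arm(
  plan=[
    [[0, 0, 0.0005, 0, 0, 0, 1], [0, 0, 0.001, 0, 0, 0, 1], [0, 0, 0.001, 0, 0, 0, 1], [0, 0, 0.001, 0, 0, 0, 1], [0, 0, 0.001, 0, 0, 0, 1]],
  ],
)

```text
clock: 9.52
tool_pos: [0.5214, 0.13, 0.1234]
tool_rot: [-2.291, -2.149, 0.001]
force: [-0.3, 0.1, 0.7]
finger_gap: -0.002
grip_force: 0.0
```

Request:
step_arm(
  plan=[
    [[0, 0, 0.0005, 0, 0, 0, 1], [0, 0, 0.001, 0, 0, 0, 1], [0, 0, 0.001, 0, 0, 0, 1], [0, 0, 0.001, 0, 0, 0, 1], [0, 0, 0.001, 0, 0, 0, 1]],
  ],
)

```text
clock: 10.15
tool_pos: [0.5214, 0.1301, 0.1229]
tool_rot: [-2.291, -2.15, 0.001]
force: [0.1, -0.1, 0.3]
finger_gap: 0.002
grip_force: 0.0
```

Request:
step_arm(
  plan=[
    [[0, 0, 0.0005, 0, 0, 0, 1], [0, 0, 0.001, 0, 0, 0, 1], [0, 0, 0.001, 0, 0, 0, 1], [0, 0, 0.001, 0, 0, 0, 1], [0, 0, 0.001, 0, 0, 0, 1]],
  ],
)

```text
clock: 10.78
tool_pos: [0.5215, 0.13, 0.1224]
tool_rot: [-2.291, -2.149, 0.001]
force: [0.0, 0.2, 0.1]
finger_gap: 0.002
grip_force: 0.0
```

```bash
python3 - <<'E'
from h import *
a=cams.snapshot("scene")[125:225,220:320];b=cams.snapshot("wrist");print(state()["force"])
f=lambda x:cv2.convertScaleAbs(cv2.resize(x,(400,400),interpolation=cv2.INTER_CUBIC),alpha=1.8)
cv2.imwrite("pics/c2.png",np.hstack([f(a),cv2.convertScaleAbs(b[100:384,110:394][:,:],alpha=1.6) if 0 else f(b[150:310,170:330])]))
C=cams.get_calibration("wrist");T=C["camera_from_world"]
for p in((.5215,.13,.1224),(.522,.142,.124),(.511,.142,.124),(.533,.142,.124)):
    q=C["camera_matrix"]@(T[:3,:3]@p+T[:3,3]);q=q[:2]/q[2];print(q.round(1),((q-[170,150])*2.5+[400,0]).round())
E
```

```text
[-0.03014656 -0.63107897 -0.57044241]
[253.4 216.9] [608. 167.]
[253.  202.6] [607. 132.]
[237.7 203.5] [569. 134.]
[268.3 201.7] [646. 129.]
```

View pics/c2.png

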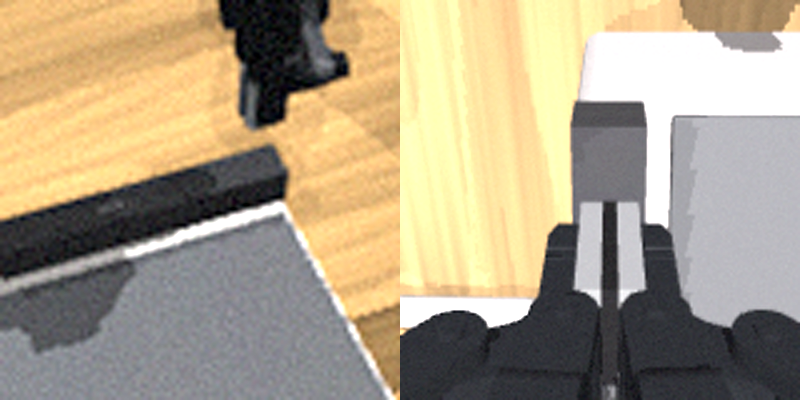

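The scene crop shows the fingertip at about (286,157) px, clear of the edge end at (291,162). In the wrist crop the visible tip line is at crop (610,200), not at the projected TCP (608,167). I'll triangulate the real tip.

```bash
python3 - <<'E'
from h import *
np.set_printoptions(precision=4,suppress=True)
w=(170+210/2.5,150+200/2.5)
print(tri(("scene",(286.2,156.7)),("wrist",w)))
C=cams.get_calibration("scene");T=C["camera_from_world"]
for n in("scene","wrist"):
  C=cams.get_calibration(n);T=C["camera_from_world"]
  for p in((.5215,.13,.1224),(.5215,.141,.1224),(.5215,.119,.1224),(.5215,.13,.14)):
    q=C["camera_matrix"]@(T[:3,:3]@p+T[:3,3]);q=q[:2]/q[2];print(n,p,q.round(1))
for y in(.119,.13,.141):
    o,d=ray("wrist",w);p=o+d*(y-o[1])/d[1];print(p)
print(o)
s=state();print(s["tool_pos"],R.from_rotvec(s["tool_rot"]).as_matrix())
E
```

```text
[0.5217 0.1343 0.1518]
scene (0.5215, 0.13, 0.1224) [283.7 166.8]
scene (0.5215, 0.141, 0.1224) [288.3 165.2]
scene (0.5215, 0.119, 0.1224) [279.1 168.4]
scene (0.5215, 0.13, 0.14) [284.2 161.2]
wrist (0.5215, 0.13, 0.1224) [253.4 216.9]
wrist (0.5215, 0.141, 0.1224) [252.4 203.1]
wrist (0.5215, 0.119, 0.1224) [254.3 230.2]
wrist (0.5215, 0.13, 0.14) [253.3 228.1]
[0.5213 0.119  0.122 ]
[0.5219 0.13   0.1428]
[0.5226 0.141  0.1636]
[0.527  0.2151 0.3037]
[0.5214 0.13   0.1224] [[ 0.0637  0.998  -0.0003]
 [ 0.998  -0.0637 -0.0003]
 [-0.0003 -0.0003 -1.    ]]
```

The visible tip stands about 20 mm above the reported TCP, and there is no contact, which agrees with the forces. I'll go on down cautiously.

Request:
step_arm(
  plan=[
    [[0, 0, 0.002, 0, 0, 0, 1], [0, 0, 0.004, 0, 0, 0, 1], [0, 0, 0.006, 0, 0, 0, 1], [0, 0, 0.006, 0, 0, 0, 1], [0, 0, 0.006, 0, 0, 0, 1]],
  ],
)

```text
clock: 11.5
tool_pos: [0.5214, 0.13, 0.1193]
tool_rot: [-2.291, -2.149, 0.001]
force: [0.7, 0.6, -0.5]
finger_gap: 0.003
grip_force: 0.0
```

Request:
step_arm(
  plan=[
    [[0, 0, 0.002, 0, 0, 0, 1], [0, 0, 0.004, 0, 0, 0, 1], [0, 0, 0.006, 0, 0, 0, 1], [0, 0, 0.006, 0, 0, 0, 1], [0, 0, 0.006, 0, 0, 0, 1]],
  ],
)

```text
clock: 12.12
tool_pos: [0.5214, 0.13, 0.1163]
tool_rot: [-2.291, -2.149, 0.001]
force: [0.2, 0.1, -0.6]
finger_gap: 0.001
grip_force: 0.0
```

Request:
step_arm(
  plan=[
    [[0, 0, 0.002, 0, 0, 0, 1], [0, 0, 0.004, 0, 0, 0, 1], [0, 0, 0.006, 0, 0, 0, 1], [0, 0, 0.006, 0, 0, 0, 1], [0, 0, 0.006, 0, 0, 0, 1]],
  ],
)

```text
clock: 12.75
tool_pos: [0.5214, 0.13, 0.1134]
tool_rot: [-2.291, -2.149, 0.001]
force: [-0.0, 1.0, 0.7]
finger_gap: -0.001
grip_force: 0.0
```

```bash
python3 - <<'E'
from h import *
a=cams.snapshot("scene")[125:225,220:320];b=cams.snapshot("wrist");print(state()["force"])
f=lambda x:cv2.convertScaleAbs(cv2.resize(x,(400,400),interpolation=cv2.INTER_CUBIC),alpha=1.8)
cv2.imwrite("pics/c3.png",np.hstack([f(a),f(b[150:310,170:330])]))
E
```

```text
[ 0.27525514 -0.65102222 -0.18320036]
```

View pics/c3.png

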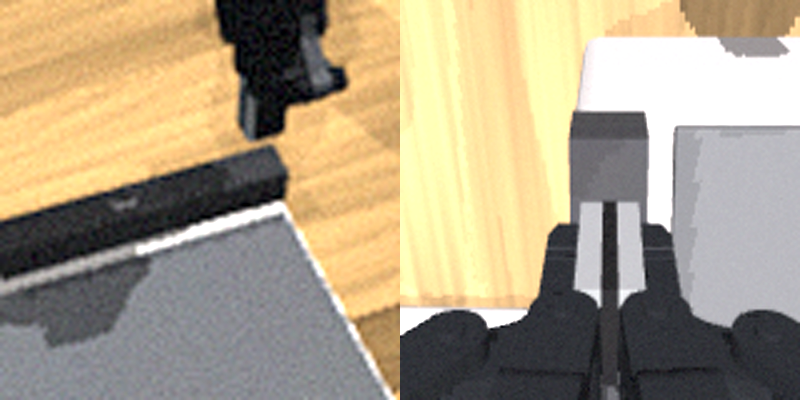

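The tip still shows about 15–20 mm of clearance: its bottom is at crop y≈137, and the edge's top face there is at y≈150–175. I'll keep going down.

Request:
step_arm(
  plan=[
    [[0, 0, 0.002, 0, 0, 0, 1], [0, 0, 0.004, 0, 0, 0, 1], [0, 0, 0.006, 0, 0, 0, 1], [0, 0, 0.008, 0, 0, 0, 1], [0, 0, 0.008, 0, 0, 0, 1]],
  ],
)

```text
clock: 13.48
tool_pos: [0.5213, 0.13, 0.1092]
tool_rot: [-2.291, -2.149, 0.001]
force: [-0.2, -0.1, -1.5]
finger_gap: 0.001
grip_force: 0.0
```

Request:
step_arm(
  plan=[
    [[0, 0, 0.002, 0, 0, 0, 1], [0, 0, 0.004, 0, 0, 0, 1], [0, 0, 0.006, 0, 0, 0, 1], [0, 0, 0.006, 0, 0, 0, 1], [0, 0, 0.006, 0, 0, 0, 1]],
  ],
)

```text
clock: 14.1
tool_pos: [0.5214, 0.13, 0.1064]
tool_rot: [-2.291, -2.149, 0.001]
force: [-0.7, 0.7, -0.5]
finger_gap: 0.001
grip_force: 0.0
```

Request:
step_arm(
  plan=[
    [[0, 0, 0.001, 0, 0, 0, 1], [0, 0, 0.002, 0, 0, 0, 1], [0, 0, 0.002, 0, 0, 0, 1], [0, 0, 0.002, 0, 0, 0, 1], [0, 0, 0.002, 0, 0, 0, 1]],
  ],
)

```text
clock: 14.72
tool_pos: [0.5214, 0.1301, 0.1054]
tool_rot: [-2.291, -2.15, 0.001]
force: [0.4, -0.4, 1.0]
finger_gap: 0.005
grip_force: 0.0
```

Request:
step_arm(
  plan=[
    [[0, 0, 0.001, 0, 0, 0, 1], [0, 0, 0.002, 0, 0, 0, 1], [0, 0, 0.002, 0, 0, 0, 1], [0, 0, 0.002, 0, 0, 0, 1], [0, 0, 0.002, 0, 0, 0, 1]],
  ],
)

```text
clock: 15.35
tool_pos: [0.5215, 0.13, 0.1044]
tool_rot: [-2.291, -2.149, 0.001]
force: [-0.4, 0.0, 0.2]
finger_gap: -0.002
grip_force: 0.0
```

Request:
step_arm(
  plan=[
    [[0, 0, 0.001, 0, 0, 0, 1], [0, 0, 0.002, 0, 0, 0, 1], [0, 0, 0.002, 0, 0, 0, 1], [0, 0, 0.002, 0, 0, 0, 1], [0, 0, 0.002, 0, 0, 0, 1]],
  ],
)

```text
clock: 15.98
tool_pos: [0.5215, 0.13, 0.1034]
tool_rot: [-2.291, -2.149, 0.001]
force: [0.4, -1.4, 0.2]
finger_gap: -0.003
grip_force: 0.0
```

```bash
python3 - <<'E'
from h import *
a=cams.snapshot("scene")[125:225,220:320];b=cams.snapshot("wrist");print(state()["force"])
f=lambda x:cv2.convertScaleAbs(cv2.resize(x,(400,400),interpolation=cv2.INTER_CUBIC),alpha=1.8)
cv2.imwrite("pics/c4.png",np.hstack([f(a),f(b[150:310,170:330])]))
E
```

```text
[ 0.56137192 -0.32538188  0.77350684]
```

View pics/c4.png

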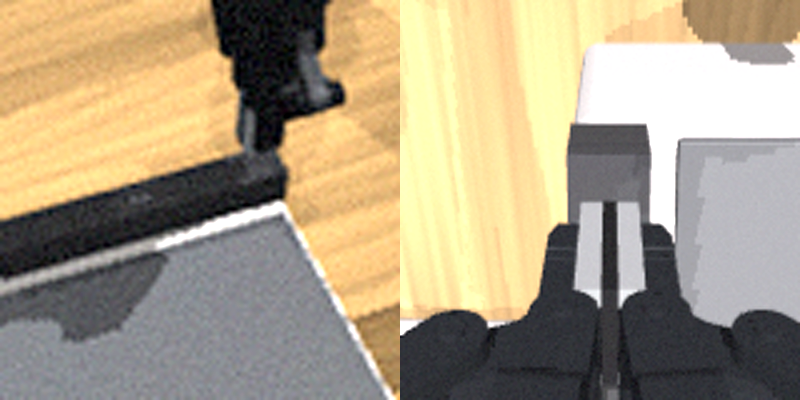

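About 8–10 mm still visibly remains: the tip bottom is at crop y≈150, and it should end near y≈165.

Request:
step_arm(
  plan=[
    [[0, 0, 0.001, 0, 0, 0, 1], [0, 0, 0.002, 0, 0, 0, 1], [0, 0, 0.003, 0, 0, 0, 1], [0, 0, 0.004, 0, 0, 0, 1], [0, 0, 0.004, 0, 0, 0, 1]],
  ],
)

```text
clock: 16.7
tool_pos: [0.5214, 0.13, 0.1013]
tool_rot: [-2.291, -2.149, 0.001]
force: [-0.3, -0.2, -0.1]
finger_gap: 0.003
grip_force: 0.0
```

Request:
step_arm(
  plan=[
    [[0, 0, 0.001, 0, 0, 0, 1], [0, 0, 0.002, 0, 0, 0, 1], [0, 0, 0.003, 0, 0, 0, 1], [0, 0, 0.003, 0, 0, 0, 1], [0, 0, 0.003, 0, 0, 0, 1]],
  ],
)

```text
clock: 17.32
tool_pos: [0.5214, 0.1301, 0.0999]
tool_rot: [-2.291, -2.15, 0.001]
force: [0.4, -0.3, -1.4]
finger_gap: 0.001
grip_force: 0.0
```

Request:
step_arm(
  plan=[
    [[0, 0, 0.001, 0, 0, 0, 1], [0, 0, 0.002, 0, 0, 0, 1], [0, 0, 0.003, 0, 0, 0, 1], [0, 0, 0.003, 0, 0, 0, 1], [0, 0, 0.003, 0, 0, 0, 1]],
  ],
)

```text
clock: 17.95
tool_pos: [0.5214, 0.1301, 0.0983]
tool_rot: [-2.291, -2.149, 0.001]
force: [0.3, -0.4, -0.0]
finger_gap: -0.003
grip_force: 0.0
```

Request:
step_arm(
  plan=[
    [[0, 0, 0.001, 0, 0, 0, 1], [0, 0, 0.002, 0, 0, 0, 1], [0, 0, 0.002, 0, 0, 0, 1], [0, 0, 0.002, 0, 0, 0, 1], [0, 0, 0.002, 0, 0, 0, 1]],
  ],
)

```text
clock: 18.58
tool_pos: [0.5214, 0.13, 0.0973]
tool_rot: [-2.291, -2.149, 0.001]
force: [0.9, -0.0, 0.1]
finger_gap: -0.001
grip_force: 0.0
```

Request:
step_arm(
  plan=[
    [[0, 0, 0.001, 0, 0, 0, 1], [0, 0, 0.002, 0, 0, 0, 1], [0, 0, 0.002, 0, 0, 0, 1], [0, 0, 0.002, 0, 0, 0, 1], [0, 0, 0.002, 0, 0, 0, 1]],
  ],
)

```text
clock: 19.2
tool_pos: [0.5214, 0.1301, 0.0964]
tool_rot: [-2.291, -2.149, 0.001]
force: [-0.1, -0.6, 0.5]
finger_gap: 0.004
grip_force: 0.0
```

Request:
step_arm(
  plan=[
    [[0, 0, 0.001, 0, 0, 0, 1], [0, 0, 0.002, 0, 0, 0, 1], [0, 0, 0.002, 0, 0, 0, 1], [0, 0, 0.002, 0, 0, 0, 1], [0, 0, 0.002, 0, 0, 0, 1]],
  ],
)

```text
clock: 19.82
tool_pos: [0.5214, 0.13, 0.0954]
tool_rot: [-2.291, -2.149, 0.001]
force: [-0.1, 0.3, -0.1]
finger_gap: 0.003
grip_force: 0.0
```

Request:
step_arm(
  plan=[
    [[0, 0, 0.001, 0, 0, 0, 1], [0, 0, 0.002, 0, 0, 0, 1], [0, 0, 0.002, 0, 0, 0, 1], [0, 0, 0.002, 0, 0, 0, 1], [0, 0, 0.002, 0, 0, 0, 1]],
  ],
)

```text
clock: 20.45
tool_pos: [0.5214, 0.1301, 0.0943]
tool_rot: [-2.291, -2.15, 0.001]
force: [-0.8, 0.5, -0.4]
finger_gap: 0.001
grip_force: 0.0
```

```bash
python3 - <<'E'
from h import *
a=cams.snapshot("scene")[125:225,220:320];b=cams.snapshot("wrist");s=state();print(s["force"],s["tool_pos"])
f=lambda x:cv2.convertScaleAbs(cv2.resize(x,(400,400),interpolation=cv2.INTER_CUBIC),alpha=1.8)
cv2.imwrite("pics/c5.png",np.hstack([f(a),f(b[150:310,170:330])]))
E
```

```text
[-0.48158095  0.35248109 -0.0328869 ] [0.52144588 0.13004707 0.09436962]
```

View pics/c5.png

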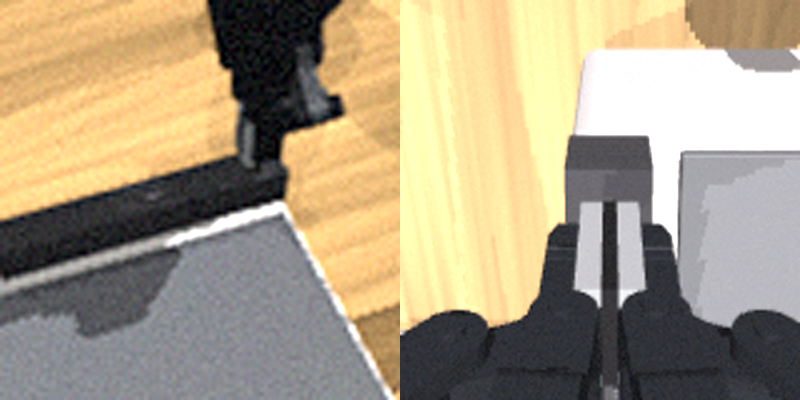

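The tip bottom is now at crop y≈165, overlapping the edge's top face, so contact must be near.

Request:
step_arm(
  plan=[
    [[0, 0, 0.001, 0, 0, 0, 1], [0, 0, 0.002, 0, 0, 0, 1], [0, 0, 0.002, 0, 0, 0, 1], [0, 0, 0.002, 0, 0, 0, 1], [0, 0, 0.002, 0, 0, 0, 1]],
  ],
)

```text
clock: 21.18
tool_pos: [0.5214, 0.13, 0.0933]
tool_rot: [-2.291, -2.149, 0.001]
force: [-0.6, 0.0, 1.0]
finger_gap: 0.003
grip_force: 0.0
```

Request:
step_arm(
  plan=[
    [[0, 0, 0.001, 0, 0, 0, 1], [0, 0, 0.002, 0, 0, 0, 1], [0, 0, 0.002, 0, 0, 0, 1], [0, 0, 0.002, 0, 0, 0, 1], [0, 0, 0.002, 0, 0, 0, 1]],
  ],
)

```text
clock: 21.8
tool_pos: [0.5214, 0.13, 0.0924]
tool_rot: [-2.291, -2.149, 0.001]
force: [0.5, 0.1, 0.2]
finger_gap: -0.002
grip_force: 0.0
```

Request:
step_arm(
  plan=[
    [[0, 0, 0.001, 0, 0, 0, 1], [0, 0, 0.002, 0, 0, 0, 1], [0, 0, 0.003, 0, 0, 0, 1], [0, 0, 0.003, 0, 0, 0, 1], [0, 0, 0.003, 0, 0, 0, 1]],
  ],
)

```text
clock: 22.42
tool_pos: [0.5214, 0.1301, 0.0908]
tool_rot: [-2.291, -2.149, 0.001]
force: [0.1, 0.1, 0.1]
finger_gap: -0.002
grip_force: 0.0
```

Request:
step_arm(
  plan=[
    [[0, 0, 0.001, 0, 0, 0, 1], [0, 0, 0.002, 0, 0, 0, 1], [0, 0, 0.002, 0, 0, 0, 1], [0, 0, 0.002, 0, 0, 0, 1], [0, 0, 0.002, 0, 0, 0, 1]],
  ],
)

```text
clock: 23.05
tool_pos: [0.5214, 0.13, 0.0899]
tool_rot: [-2.291, -2.149, 0.001]
force: [0.0, 0.2, 0.7]
finger_gap: 0.001
grip_force: 0.0
```

Request:
step_arm(
  plan=[
    [[0, 0, 0.001, 0, 0, 0, 1], [0, 0, 0.002, 0, 0, 0, 1], [0, 0, 0.003, 0, 0, 0, 1], [0, 0, 0.003, 0, 0, 0, 1], [0, 0, 0.003, 0, 0, 0, 1]],
  ],
)

```text
clock: 23.68
tool_pos: [0.5214, 0.13, 0.0883]
tool_rot: [-2.291, -2.149, 0.001]
force: [0.0, -0.3, -0.1]
finger_gap: -0.002
grip_force: 0.0
```

Request:
step_arm(
  plan=[
    [[0, 0, 0.001, 0, 0, 0, 1], [0, 0, 0.002, 0, 0, 0, 1], [0, 0, 0.002, 0, 0, 0, 1], [0, 0, 0.002, 0, 0, 0, 1], [0, 0, 0.002, 0, 0, 0, 1]],
  ],
)

```text
clock: 24.3
tool_pos: [0.5214, 0.13, 0.0874]
tool_rot: [-2.291, -2.149, 0.001]
force: [0.0, -0.7, -0.6]
finger_gap: 0.0
grip_force: 0.0
```

```bash
python3 - <<'E'
from h import *
a=cams.snapshot("scene")[130:195,250:315];b=cams.snapshot("wrist")[130:290,170:330];t=cams.snapshot("top")[165:245,180:260];s=state();print(s["force"],s["tool_pos"])
f=lambda x,n:cv2.convertScaleAbs(cv2.resize(x,(n,n),interpolation=cv2.INTER_CUBIC),alpha=2)
cv2.imwrite("pics/c6.png",np.hstack([f(a,520),np.vstack([f(b,260),f(t,260)])]))
for n in("scene","top"):
  C=cams.get_calibration(n);T=C["camera_from_world"]
  for p in((.5215,.13,.0874),(.5215,.13,.124),(.5325,.13,.124),(.5105,.13,.124)):
    q=C["camera_matrix"]@(T[:3,:3]@p+T[:3,3]);q=q[:2]/q[2];print(n,p,q.round(1),((q-[250,130])*8).round() if n=="scene" else ((q-[180,165])*3.25+[520,260]).round())
E
```

```text
[ 0.09494217 -0.32647023 -0.37477307] [0.5214249  0.13005432 0.08737086]
scene (0.5215, 0.13, 0.0874) [282.8 177.4] [262. 379.]
scene (0.5215, 0.13, 0.124) [283.8 166.3] [270. 290.]
scene (0.5325, 0.13, 0.124) [286.1 169.8] [289. 319.]
scene (0.5105, 0.13, 0.124) [281.5 162.8] [252. 262.]
top (0.5215, 0.13, 0.0874) [208.4 216.6] [612. 428.]
top (0.5215, 0.13, 0.124) [207.6 214.7] [610. 421.]
top (0.5325, 0.13, 0.124) [207.7 210.4] [610. 408.]
top (0.5105, 0.13, 0.124) [207.5 219. ] [609. 435.]
```

View pics/c6.png

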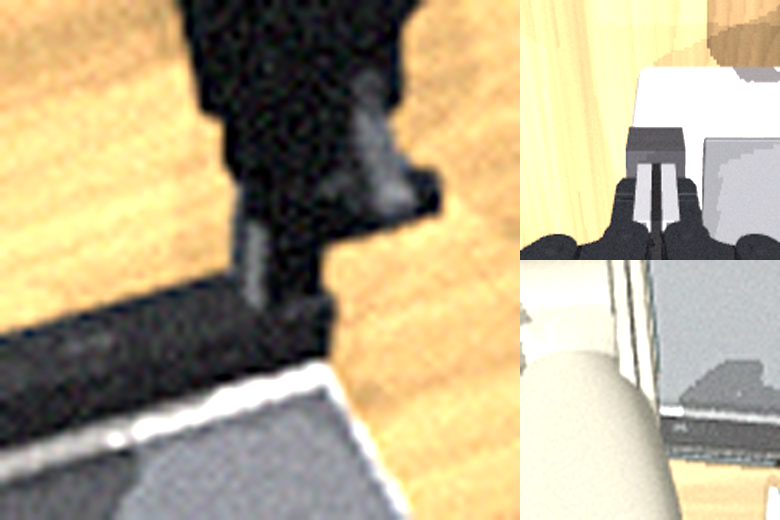

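Scene crop: the tip's bottom is around y≈305, and contact is predicted near y≈313, so only a few mm remain.

Request:
step_arm(
  plan=[
    [[0, 0, 0.001, 0, 0, 0, 1], [0, 0, 0.002, 0, 0, 0, 1], [0, 0, 0.002, 0, 0, 0, 1], [0, 0, 0.002, 0, 0, 0, 1], [0, 0, 0.002, 0, 0, 0, 1]],
  ],
)

```text
clock: 25.08
tool_pos: [0.5215, 0.13, 0.0868]
tool_rot: [2.291, 2.149, -0.0]
force: [-1.9, 0.3, 6.3]
finger_gap: 0.002
grip_force: 2.7
```

Request:
step_arm(
  plan=[
    [[0, 0, 0.001, 0, 0, 0, 1], [0, 0, 0.002, 0, 0, 0, 1], [0, 0, 0.002, 0, 0, 0, 1], [0, 0, 0.002, 0, 0, 0, 1], [0, 0, 0.002, 0, 0, 0, 1]],
  ],
)

```text
clock: 25.7
tool_pos: [0.5215, 0.13, 0.0867]
tool_rot: [2.291, 2.149, -0.0]
force: [-4.1, -1.0, 10.4]
finger_gap: -0.002
grip_force: 5.4
```

Contact: the force is 6–10 N at about 5 N/mm. I'll ease off to a light touch.

Request:
step_arm(
  plan=[
    [[0, 0, -0.0024, 0, 0, 0, 1], [0, 0, -0.0024, 0, 0, 0, 1], [0, 0, -0.0024, 0, 0, 0, 1], [0, 0, -0.0024, 0, 0, 0, 1], [0, 0, -0.0024, 0, 0, 0, 1]],
  ],
)

```text
clock: 26.32
tool_pos: [0.5216, 0.13, 0.0868]
tool_rot: [2.291, 2.149, -0.0]
force: [-1.9, -0.6, 5.3]
finger_gap: -0.001
grip_force: 2.6
```

Request:
step_arm(
  plan=[
    [[-0.004, 0, -0.0006, 0, 0, 0, 1], [-0.016, 0, -0.0006, 0, 0, 0, 1], [-0.028, 0, -0.0006, 0, 0, 0, 1], [-0.036, 0, -0.0006, 0, 0, 0, 1], [-0.04, 0, -0.0006, 0, 0, 0, 1]],
  ],
)

```text
clock: 26.95
tool_pos: [0.5201, 0.1097, 0.0868]
tool_rot: [-2.292, -2.149, 0.001]
force: [0.4, 2.1, 1.9]
finger_gap: 0.001
grip_force: 0.9
```

Request:
step_arm(
  plan=[
    [[-0.01, 0, 0.0004, 0, 0, 0, 1], [-0.022, 0, 0.0004, 0, 0, 0, 1], [-0.036, 0, 0.0004, 0, 0, 0, 1], [-0.05, 0, 0.0004, 0, 0, 0, 1], [-0.06, 0, 0.0004, 0, 0, 0, 1]],
  ],
)

```text
clock: 27.58
tool_pos: [0.5183, 0.0797, 0.0868]
tool_rot: [-2.291, -2.149, 0.0]
force: [-0.1, 2.8, 3.2]
finger_gap: 0.002
grip_force: 1.6
```

Request:
step_arm(
  plan=[
    [[-0.012, 0, 0, 0, 0, 0, 1], [-0.024, 0, 0, 0, 0, 0, 1], [-0.036, 0, 0, 0, 0, 0, 1], [-0.048, 0, 0, 0, 0, 0, 1], [-0.06, 0, 0, 0, 0, 0, 1]],
  ],
)

```text
clock: 28.2
tool_pos: [0.5164, 0.0499, 0.0867]
tool_rot: [-2.291, -2.149, 0.0]
force: [0.2, 2.0, 3.9]
finger_gap: -0.003
grip_force: 2.0
```

Request:
step_arm(
  plan=[
    [[-0.012, 0, 0, 0, 0, 0, 1], [-0.024, 0, 0, 0, 0, 0, 1], [-0.036, 0, 0, 0, 0, 0, 1], [-0.048, 0, 0, 0, 0, 0, 1], [-0.06, 0, 0, 0, 0, 0, 1]],
  ],
)

```text
clock: 28.82
tool_pos: [0.5144, 0.02, 0.0867]
tool_rot: [-2.291, -2.149, 0.0]
force: [-0.0, 3.3, 4.8]
finger_gap: -0.0
grip_force: 2.4
```

Request:
step_arm(
  plan=[
    [[-0.008, 0, 0, 0, 0, 0, 1], [-0.016, 0, 0, 0, 0, 0, 1], [-0.024, 0, 0, 0, 0, 0, 1], [-0.032, 0, 0, 0, 0, 0, 1], [-0.04, 0, 0, 0, 0, 0, 1]],
  ],
)

```text
clock: 29.45
tool_pos: [0.5131, 0.0002, 0.0868]
tool_rot: [-2.291, -2.15, 0.0]
force: [-0.2, 3.5, 4.6]
finger_gap: 0.0
grip_force: 2.6
```

Request:
step_arm(
  plan=[
    [[-0.004, 0, 0, 0, 0, 0, 1], [-0.008, 0, 0, 0, 0, 0, 1], [-0.012, 0, 0, 0, 0, 0, 1], [-0.016, 0, 0, 0, 0, 0, 1], [-0.02, 0, 0, 0, 0, 0, 1]],
  ],
)

```text
clock: 30.08
tool_pos: [0.5125, -0.0097, 0.0868]
tool_rot: [-2.291, -2.149, 0.0]
force: [0.5, 3.8, 5.1]
finger_gap: -0.004
grip_force: 2.6
```

Request:
step_arm(
  plan=[
    [[-0.004, 0, 0, 0, 0, 0, 1], [-0.008, 0, 0, 0, 0, 0, 1], [-0.012, 0, 0, 0, 0, 0, 1], [-0.016, 0, 0, 0, 0, 0, 1], [-0.02, 0, 0, 0, 0, 0, 1]],
  ],
)

```text
clock: 30.7
tool_pos: [0.5118, -0.0196, 0.0867]
tool_rot: [-2.291, -2.149, 0.0]
force: [-0.6, 3.4, 5.4]
finger_gap: 0.001
grip_force: 2.5
```

Request:
step_arm(
  plan=[
    [[-0.004, 0, 0, 0, 0, 0, 1], [-0.008, 0, 0, 0, 0, 0, 1], [-0.012, 0, 0, 0, 0, 0, 1], [-0.016, 0, 0, 0, 0, 0, 1], [-0.016, 0, 0, 0, 0, 0, 1]],
  ],
)

```text
clock: 31.32
tool_pos: [0.5105, -0.0282, 0.0859]
tool_rot: [-2.291, -2.148, 0.004]
force: [0.3, 0.3, -0.1]
finger_gap: 0.001
grip_force: 0.0
```

The support vanished between y = −0.020 and −0.028: that is the notch. Next I move to its middle (y ≈ −0.041).

Request:
step_arm(
  plan=[
    [[-0.006, 0, 0, 0, 0, 0, 1], [-0.012, 0, 0, 0, 0, 0, 1], [-0.018, 0, 0, 0, 0, 0, 1], [-0.026, 0, 0, 0, 0, 0, 1], [-0.026, 0, 0, 0, 0, 0, 1]],
  ],
)

```text
clock: 31.95
tool_pos: [0.5106, -0.0409, 0.0867]
tool_rot: [2.292, 2.149, -0.001]
force: [0.6, 0.2, 0.2]
finger_gap: -0.002
grip_force: 0.0
```

```bash
python3 - <<'E'
from h import *
C=cams.get_calibration("wrist");b=cams.snapshot("wrist");a=cams.snapshot("scene")[150:215,165:255];s=state();print(s["force"],s["tool_pos"])
T=C["camera_from_world"]
for y in(-.018,-.066):
    p=np.array([.511,y,.124]);q=C["camera_matrix"]@(T[:3,:3]@p+T[:3,3]);print(((q[:2]/q[2]-[170,130])*2.5).round())
f=lambda x,n,m:cv2.convertScaleAbs(cv2.resize(x,(n,m),interpolation=cv2.INTER_CUBIC),alpha=2)
o=np.zeros((400,800,3),np.uint8);o[:,:400]=f(b[130:290,170:330],400,400);o[:289,400:]=f(a,400,289)
cv2.imwrite("pics/c7.png",o)
E
```

```text
[-0.33857559  0.06758405 -0.27378589] [ 0.51055485 -0.04069774  0.08673707]
[204. 196.]
[216. 369.]
```

View pics/c7.png

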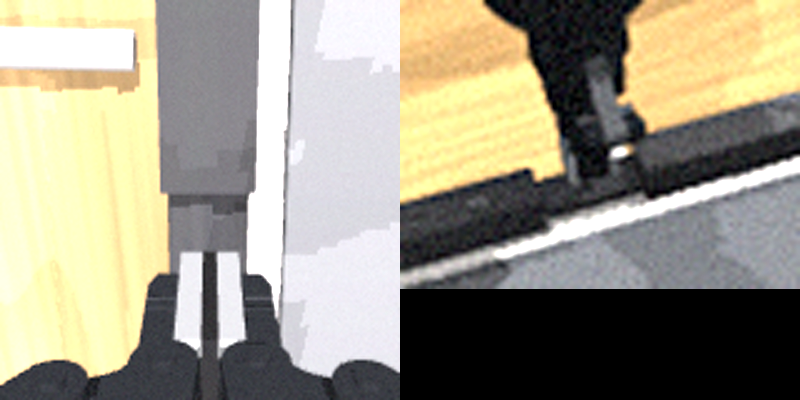

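The wrist view shows the notch's left wall at row 193 (predicted 196 for y = −0.018), so the notch middle is about y = −0.041 and the tip is centred both ways. Now down to the key.

Request:
step_arm(
  plan=[
    [[0, 0, 0.003, 0, 0, 0, 1], [0, 0, 0.006, 0, 0, 0, 1], [0, 0, 0.01, 0, 0, 0, 1], [0, 0, 0.014, 0, 0, 0, 1], [0, 0, 0.014, 0, 0, 0, 1]],
  ],
)

```text
clock: 32.67
tool_pos: [0.5103, -0.0405, 0.0794]
tool_rot: [-2.291, -2.149, 0.001]
force: [-0.0, 0.4, 0.9]
finger_gap: 0.002
grip_force: 0.0
```

Request:
step_arm(
  plan=[
    [[0, 0, 0.001, 0, 0, 0, 1], [0, 0, 0.002, 0, 0, 0, 1], [0, 0, 0.003, 0, 0, 0, 1], [0, 0, 0.004, 0, 0, 0, 1], [0, 0, 0.004, 0, 0, 0, 1]],
  ],
)

```text
clock: 33.3
tool_pos: [0.5106, -0.0406, 0.0778]
tool_rot: [2.291, 2.149, -0.001]
force: [-0.3, 0.1, 0.4]
finger_gap: -0.003
grip_force: 0.4
```

Touching the key. Pressing it down gently.

Request:
step_arm(
  plan=[
    [[0, 0, 0.001, 0, 0, 0, 1], [0, 0, 0.002, 0, 0, 0, 1], [0, 0, 0.003, 0, 0, 0, 1], [0, 0, 0.004, 0, 0, 0, 1], [0, 0, 0.004, 0, 0, 0, 1]],
  ],
)

```text
clock: 33.92
tool_pos: [0.5106, -0.0406, 0.0758]
tool_rot: [2.291, 2.149, -0.001]
force: [-0.9, 0.6, 2.9]
finger_gap: 0.0
grip_force: 1.6
```

Request:
step_arm(
  plan=[
    [[0, 0, 0.001, 0, 0, 0, 1], [0, 0, 0.002, 0, 0, 0, 1], [0, 0, 0.003, 0, 0, 0, 1], [0, 0, 0.004, 0, 0, 0, 1], [0, 0, 0.004, 0, 0, 0, 1]],
  ],
)

```text
clock: 34.55
tool_pos: [0.5106, -0.0406, 0.0738]
tool_rot: [2.291, 2.15, -0.0]
force: [-0.6, -0.3, 5.2]
finger_gap: 0.001
grip_force: 2.3
```

Request:
step_arm(
  plan=[
    [[0, 0, 0.001, 0, 0, 0, 1], [0, 0, 0.002, 0, 0, 0, 1], [0, 0, 0.003, 0, 0, 0, 1], [0, 0, 0.003, 0, 0, 0, 1], [0, 0, 0.003, 0, 0, 0, 1]],
  ],
)

```text
clock: 35.17
tool_pos: [0.5106, -0.0406, 0.0727]
tool_rot: [2.291, 2.149, -0.0]
force: [-2.3, 0.0, 7.5]
finger_gap: -0.002
grip_force: 3.9
```

Request:
step_arm(
  plan=[
    [[0, 0, 0.001, 0, 0, 0, 1], [0, 0, 0.001, 0, 0, 0, 1], [0, 0, 0.001, 0, 0, 0, 1], [0, 0, 0.001, 0, 0, 0, 1], [0, 0, 0.001, 0, 0, 0, 1]],
  ],
)

```text
clock: 35.8
tool_pos: [0.5107, -0.0406, 0.0727]
tool_rot: [2.291, 2.149, -0.0]
force: [-3.8, 1.5, 11.0]
finger_gap: 0.004
grip_force: 5.3
```

The key is on its hard stop: z stays at 0.0727 while the force rises. I'll ease a little, then hand in.

Request:
step_arm(
  plan=[
    [[0, 0, -0.0005, 0, 0, 0, 1], [0, 0, -0.0005, 0, 0, 0, 1], [0, 0, -0.0005, 0, 0, 0, 1], [0, 0, -0.0005, 0, 0, 0, 1], [0, 0, -0.0005, 0, 0, 0, 1]],
  ],
)

```text
clock: 36.42
tool_pos: [0.5106, -0.0406, 0.0727]
tool_rot: [2.291, 2.149, -0.0]
force: [-3.0, 0.2, 9.3]
finger_gap: 0.0
grip_force: 4.6
```

```bash
python3 - <<'E'
from cell import state,close_job
s=state();print(s["force"],s["tool_pos"])
if s["force"][2]>7 and s["tool_pos"][2]<.0731: print(close_job())
E
```

```text
[-3.0026241   0.20379787  9.33128178] [ 0.51064015 -0.04064333  0.07268516]
the job is handed in; nothing more can be done
None
```

The job is handed in: I slid along the edge from its left end at about 2–5 N (first touch reached 10 N), felt the notch centred near y = −0.041 m, and am holding the key on its hard stop at about 9 N, at 36 s of the 64 s allowed.

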